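# Set a display-stand leg to its length and cam it shut

### The job

Lay the straightedge on the ledge along the front of the setting board, flush against the board's edge and with its zero end against the brass stop, and let go of it. Then push the spring-loaded leg out by its foot plate until the red pointer is in line with the red line on the straightedge and, holding the leg there without letting it slip off the line, squeeze the orange cam lever fully shut against the leg. Finish while still holding the leg at the line: do not let go. Leave the ring box, dish and loupe where they are.

Things in the scene. Friction and masses are not known exactly. Their poses are not given: they have to be found in the camera images.
- stand: Fixed setting board carrying the sleeve of a stand leg. Origin: on the table under the sleeve's mouth; y along the sleeve, the way the leg comes out; x away from the robot; z up. Upper board (dark wood): x -45 to 45, y -155 to 115, top at z = 18 mm; its front edge is the face x = -45. In front of it a ledge (lighter wood, top z = 8, to x = -81) for the straightedge. Nothing is over 80 mm high.
- stop_face (a point): Middle of the brass end stop's working face (mm in the stand's frame: x -61, y -150, z 15), which looks to +y. The stop stands on the ledge, up to z = 22 mm, at the end away from the leg's foot.
- sleeve_mouth (a point): Centre of the sleeve's mouth (mm in the stand's frame: 0, 0, 60). Square aluminium sleeve 26 mm wide, y -150 to 0, with a black collar 31 mm square at the mouth and two saddles 40 mm wide below it.
- straightedge: Loose aluminium straightedge, 250 long (y), 30 wide (x), 8 mm thick, 0.11 to 0.21 kg. In its middle a black ridge to lift it by: 14 wide (x), 50 long (y), top at z = 35 mm. Origin: centre of underside. Zero end at -y. Laid right, its axes are parallel to the stand's, its +x edge touches the upper board and its -y end the stop: origin at stand x -60, y -25, z 8 mm.
- zero_corner (a point): Lower corner of the straightedge at its zero end and board-side edge (15, -125, 0 mm in the straightedge's frame).
- red_line (a point): Board-side end of the red line across the straightedge's top (15, 105, 8 mm in the straightedge's frame), 230 mm from the zero end; the black graduations are 10 mm apart.
- leg (a joint): How far the leg is out of its sleeve, m: 0 fully in (start), 0.06 fully out, along the stand's +y. A spring draws it in with about 3 N at 0, 4 N at 0.03, lever open or shut, so it slides back when let go. With the straightedge laid right the red line is met at 0.030.
- pointer (a point): Tip of the red pointer under the leg's foot plate, at x = -44, y = 50 mm + leg value, z = 21 mm in the stand's frame. It is in line when it has the same y as the red line.
- leg_axis (a point): The leg: steel bar 14 mm square (stand x -7 to 7, z 53 to 67 mm) ending in a black foot plate 10 mm thick (x -44 to 12, z 44 to 80) with its inner face at y = 45 mm + leg value. Between sleeve mouth (y = 0) and plate the bar is bare: fingers straddling it from above push the plate out. This point: on the bar's axis, at the sleeve mouth when the leg is in.
- lever (a joint): Angle of the orange cam lever, rad: 0 shut, parallel to the leg; starts open at 0.30 to 0.42, swung to the stand's +x about a vertical pivot at stand x 18, y 15 mm. Stays where it is left; 0.15 N m turns it (3 to 4 N halfway along). Shut, its outer face is at x = 22 mm (24 at the tip), so bar and lever together are 29 mm across.
- lever_tip (a point): Rounded free end of the orange lever, 73 mm from its pivot, at stand z = 60 mm; the lever is 8 mm thick and 16 mm high (z 52 to 68 mm).
- box_brown: Bystander: brown closed ring box, 55 x 52 x 45 mm; origin under its centre.
- dish: Bystander: white dish, 82 mm across, 22 mm high; origin under its centre.
- loupe: Bystander: folding loupe, 35 x 29 x 14 mm; origin under its centre.

How it is judged:
By the outcome, as a careful person would: the job done as asked, in the order asked, and still so for the second after the job is handed in, while the arm keeps its last pose, push and grip.
It also fails if it takes over 51 s, if anything falls off the work surface, if the arm or the gripper's body presses on something with over 40 N, if the wrist force passes 120 N, or if a joint passes its speed limit or range.

### The arm

A 6-joint arm with a two-finger parallel gripper is mounted at the origin on a cart in front of the work surface, level with it; the furniture and walls round the work are solid. World frame = base frame: x ahead of the robot, y to its left, z up, the work surface at z = 0. Lengths are in m, angles in rad, forces in N, time in s.
With the tool pointing down it reaches from about 0.275 to 0.75 m from the base axis. Payload 10.2 kg.
Tool frame: the origin (TCP) lies at the very end of the fingers, on their centre line; the grasp point (between the pads) lies 19 mm behind it; z points along the fingers, y is the line along which they close (so a half turn about z gives the same grasp; the last joint's range is limited). The gripper opens to 88 mm and grips with 3 to 60 N. Pads are 18 mm wide; open, the fingers measure 123 mm over their backs; the gripper's body (75 mm by 187 mm) begins 45 mm behind the grasp point.
Start: joints at [1.113, 0.313, 1.498, -0, 1.331, -0.223], TCP at [0.122, 0.511, 0.239] pointing down, gripper open.
Joint ranges: [-2.94, 2.94], [-0.97, 2.17], [0.19, 2.56], [-1.23, 4.37], [0.02, 3.11], [-2.88, 2.88]. Speed limits (rad/s): [2.39, 2.39, 3.01, 3.14, 3.14, 3.14].

### API

Orientations are given as [roll, pitch, yaw] about the fixed x, y, z axes, in that order (R = Rz(yaw) Ry(pitch) Rx(roll)).
In Python, from cell import manip gives the robot as it stands. The module is installed in compiled form; this text tells all that it offers. Calls block until the motion is done:
- manip.move_ptp(position, orientation): joint-space move of the TCP to a pose.
- manip.movel(position, max_speed=0.15, ori=None, guard=None): straight line of the TCP; ori=None keeps the orientation; max_speed is the mean speed in m/s. With guard (N) it stops when the force on the tool has changed by that much, and returns True; else False.
- manip.move_j(angles): joint-space move.
- manip.release() and manip.clamp(f_grip=None): open the fingers fully, or close them until they stop; f_grip is the grip in N (None keeps the last).
- manip.wait(seconds).
- manip.ik(position, orientation): joint angles nearest the present ones, or None.
- manip.get_image(name): name is "scene" or "top"; returns the picture (480x640x3 uint8, red, green, blue); there is no depth.
- manip.calibration(name): a dict with "fovy" (degrees; the focal length in pixels is half the picture's height over the tangent of half this angle, whatever the lens; pixels are square), "cx", "cy" (the principal point, pixels), "world_to_cam" (4x4, takes a point from world to camera coordinates). Camera axes: x right, y down, z forward; pixel columns grow to the right and rows downward; lengths in m; the calibration is good to about 2 mm. A picture is of the moment at which its call begins. calibration takes no time and is no camera call.
A pose or a line that the arm cannot do raises manip.PlanningError and nothing moves.
- manip.hand_in(): hands the job in; it is judged then, once.
Readings, each from a call of its own:
- manip.current_time(): time.
- manip.current_joint_positions(): joint angles.
- manip.current_qvel(): joint speeds.
- manip.current_joint_efforts(): joint torques, N m.
- manip.current_position(): TCP position.
- manip.current_tcp_rot(): TCP orientation.
- manip.current_wrist_force(): force on the tool from outside, world axes, zero at the start.
- manip.current_wrist_torque(): the same for the moment, N m.
- manip.current_opening(): finger opening in m.
- manip.current_finger_force(): force on a finger pad.
Only numpy, scipy, OpenCV 4.12 (cv2) and the standard library are available. Lean on these libraries where they do the work, as an engineer would, in place of code of your own. Each camera call takes 0.05 s, during which the arm holds its last target. There are 200 camera calls.

## Working session

There is one attempt and no reset: what is moved stays moved. The work goes in short steps, each a Python script; the robot and the scene stay as the last script left them, time stands still between calls to the robot, and variables do not carry over. Pictures are saved under pics/ and viewed, at most 10 in all, crops included, and the job is handed in when it is done.

```bash
mkdir -p pics; python3 - <<'E'
from cell import manip
import cv2,numpy as np
np.set_printoptions(precision=4,suppress=True)
for n in("scene","top"):
    im=manip.get_image(n); cv2.imwrite(f"pics/{n}0.png",im[:,:,::-1])
    c=manip.calibration(n); print(n,c)
print(manip.current_time(),manip.current_tcp_rot(),manip.current_opening())
E
```

```text
scene {'fovy': 54.816938642744674, 'cx': 324.83994779648214, 'cy': 239.17747561112563, 'world_to_cam': array([[ 0.8158, -0.578 ,  0.0212, -0.4312],
       [-0.311 , -0.4692, -0.8265,  0.2183],
       [ 0.4877,  0.6677, -0.5625,  1.2618],
       [ 0.    ,  0.    ,  0.    ,  1.    ]])}
top {'fovy': 56.80401034197543, 'cx': 317.8623470342466, 'cy': 235.4389989352812, 'world_to_cam': array([[ 0.0189, -0.9998,  0.0012, -0.0395],
       [-0.9918, -0.0189, -0.1263,  0.5225],
       [ 0.1263,  0.0012, -0.992 ,  1.0695],
       [ 0.    ,  0.    ,  0.    ,  1.    ]])}
0.1 [-3.1406 -0.0002  2.9068] 0.08812777647729458
```

View pics/scene0.png

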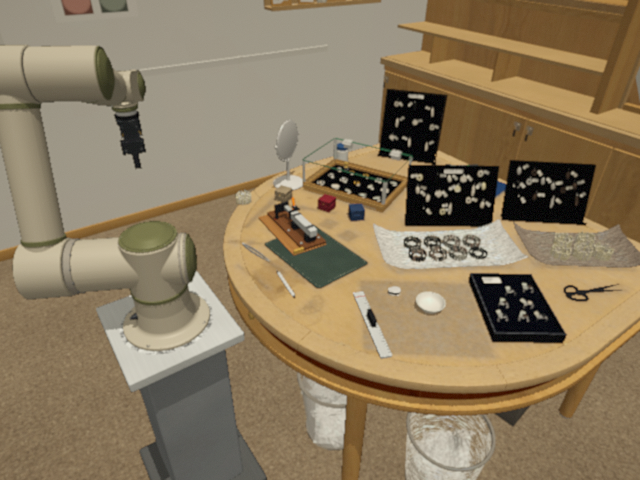

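View pics/top0.png

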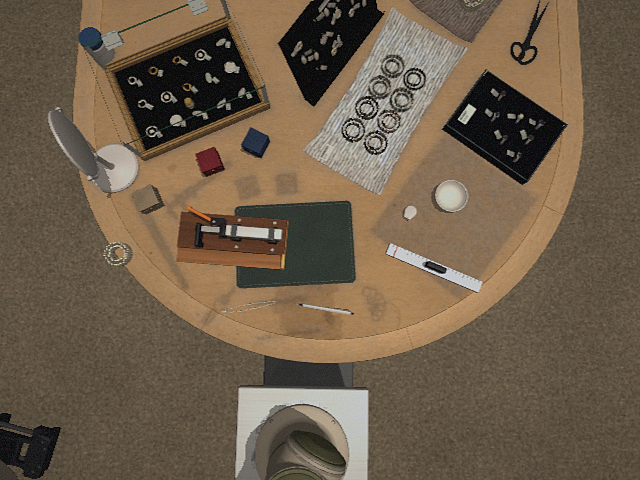

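The stand is at about (235,240) in the top view, with its leg pointing left. The straightedge runs from (388,247) to (480,288). I'll enlarge both.

```bash
python3 - <<'E'
import cv2,numpy as np
im=cv2.imread("pics/top0.png")
a=cv2.resize(im[195:280,165:300],None,fx=5.9,fy=5.9,interpolation=cv2.INTER_CUBIC)[:300*2,:800]
cv2.imwrite("pics/c1.png",a);print(a.shape)
b=cv2.resize(im[235:300,375:495],None,fx=6,fy=6,interpolation=cv2.INTER_CUBIC);cv2.imwrite("pics/c2.png",b)
E
```

```text
(502, 796, 3)
```

View pics/c1.png

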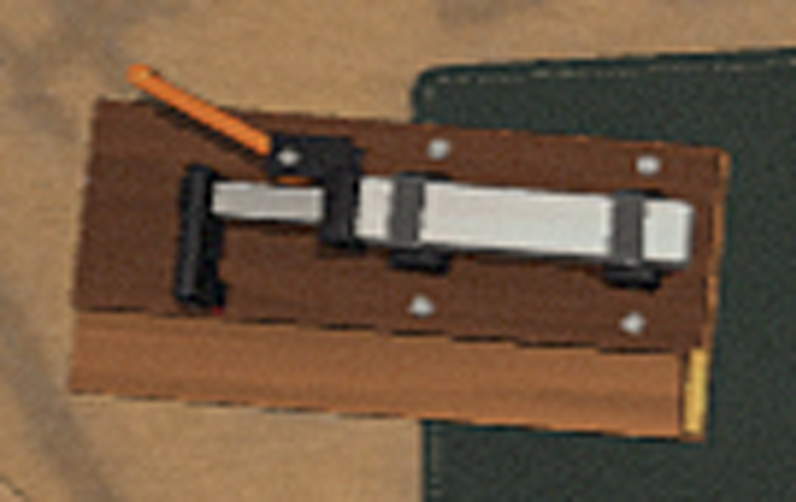

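View pics/c2.png

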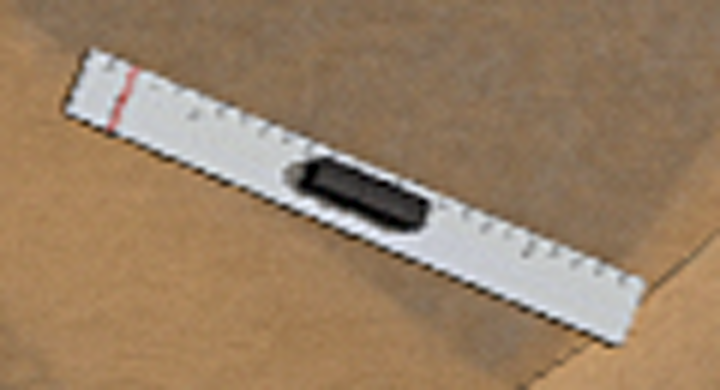

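The top crops show the following:
- **Stand:** the board corners are at (97,100), (728,150), (705,352) and (77,310). The ledge front is at (70,390) and (703,438). The lever is open about 0.4 rad.
- **Straightedge:** the corners are at (91,48), (645,285), (622,345) and (68,113). The red line is on the left, so the zero end already points to -y.

Next I'll fit both poses by reprojection.

```bash
cat > h.py <<'E'
import numpy as np,cv2
from scipy.optimize import least_squares
from scipy.spatial.transform import Rotation as R
from cell import manip
np.set_printoptions(precision=4,suppress=True)
def proj(P,n="top"):
    c=manip.calibration(n);T=c["world_to_cam"];q=np.asarray(P)@T[:3,:3].T+T[:3,3]
    f=240/np.tan(np.radians(c["fovy"]/2));return q[:,:2]/q[:,2:]*f+[c["cx"],c["cy"]]
def w(p,P):  # p=(x,y,yaw) frame -> world, P in mm
    P=np.atleast_2d(P)/1000.;c,s=np.cos(p[2]),np.sin(p[2])
    return np.c_[p[0]+c*P[:,0]-s*P[:,1],p[1]+s*P[:,0]+c*P[:,1],P[:,2]]
def fit(P,px,p0):
    r=least_squares(lambda p:(proj(w(p,P))-px).ravel(),p0);return r.x,r.fun.reshape(-1,2)
def ori(yaw): # tool down, tool y along direction 'yaw'(world angle), nearest wrist
    return [np.pi,0,yaw+np.pi/2]
E
cat > f.py <<'E'
from h import *
S=[(45,115,18),(45,-155,18),(-45,-155,18),(-45,115,18),(-81,115,8),(-81,-155,8)]
sp=np.array([(97,100),(728,150),(705,352),(77,310),(70,390),(703,438)])/5.9+[165,195]-.4
s,r=fit(S,sp,[.45,.12,0]);print("stand",s,"\n",r)
E=[(15,125,8),(15,-125,8),(-15,-125,8),(-15,125,8),(15,105,8),(-15,105,8)]
ep=np.array([(91,48),(645,285),(622,345),(68,113),(135,68),(111,130)])/6+[375,235]-.4
e,r=fit(E,ep,[.4,-.25,-.4]);print("edge",e,"\n",r)
print(proj(w(e,[(0,25,35),(0,-25,35)]))*6-[375*6,235*6])
np.save("s.npy",s);np.save("e.npy",e)
for p,pos in((e,w(e,[0,0,13])[0]),(s,w(s,[-66,-19,30])[0]),(s,w(s,[7.5,30,41])[0])):
  for a in(0,np.pi/2,np.pi,-np.pi/2):
    print(pos,a,manip.ik(pos,ori(p[2]+a)))
E
python3 f.py
```

```text
stand [ 0.5285  0.2054 -0.0559] 
 [[ 0.2962 -0.1253]
 [-0.5184 -0.7241]
 [ 0.3853  0.4173]
 [-0.3835 -0.4912]
 [ 0.4079  0.5171]
 [-0.1881  0.3991]]
edge [ 0.4507 -0.323  -0.3856] 
 [[ 0.2262 -0.0166]
 [ 0.2663 -0.5329]
 [-0.1017  0.5483]
 [-0.3841 -0.0103]
 [ 0.2092 -0.2623]
 [-0.2155  0.2631]]
[[312.9527 167.0257]
 [426.7051 215.093 ]]
[ 0.4507 -0.323   0.013 ] 0 [-0.8332  0.6527  1.6296 -0.      0.8593 -0.4476]
[ 0.4507 -0.323   0.013 ] 1.5707963267948966 [-0.8332  0.6527  1.6296  0.      0.8593 -2.0184]
[ 0.4507 -0.323   0.013 ] 3.141592653589793 [-0.8332  0.6527  1.6296 -0.      0.8593  2.694 ]
[ 0.4507 -0.323   0.013 ] -1.5707963267948966 [-0.8332  0.6527  1.6296 -0.      0.8593  1.1232]
[0.4616 0.1901 0.03  ] 0 [ 0.1555  0.5336  1.7941 -0.      0.8139  0.2114]
[0.4616 0.1901 0.03  ] 1.5707963267948966 [ 0.1555  0.5336  1.7941  0.      0.8139 -1.3594]
[0.4616 0.1901 0.03  ] 3.141592653589793 None
[0.4616 0.1901 0.03  ] -1.5707963267948966 [ 0.1555  0.5336  1.7941 -0.      0.8139  1.7822]
[0.5377 0.2349 0.041 ] 0 [ 0.2123  0.6637  1.5121 -0.      0.9658  0.2683]
[0.5377 0.2349 0.041 ] 1.5707963267948966 [ 0.2123  0.6637  1.5121  0.      0.9658 -1.3025]
[0.5377 0.2349 0.041 ] 3.141592653589793 [ 0.2123  0.6637  1.5121 -0.      0.9658 -2.8733]
[0.5377 0.2349 0.041 ] -1.5707963267948966 [ 0.2123  0.6637  1.5121 -0.      0.9658  1.8391]
```

```bash
python3 - <<'E'
from h import *
e=np.load("e.npy");s=np.load("s.npy")
o=ori(e[2]-np.pi/2)
manip.move_ptp(w(e,[0,0,90])[0],o)
print(manip.current_time())
print(manip.movel(w(e,[0,0,13])[0],.12,guard=8))
manip.clamp(25); print(manip.current_opening(),manip.current_finger_force(),manip.current_position())
manip.movel(w(e,[0,0,150])[0],.2)
manip.move_ptp(w(s,[-72,-12,110])[0],ori(s[2]-np.pi/2))
print(manip.current_opening(),manip.current_wrist_force(),manip.current_time())
a=manip.get_image("top")[:,:,::-1][190:290,160:300];b=manip.get_image("scene")[:,:,::-1][170:270,220:360]
cv2.imwrite("pics/g.png",cv2.resize(np.vstack([a,b]),None,fx=3,fy=3,interpolation=cv2.INTER_CUBIC))
E
```

```text
3.275
False
0.05002441487563964 24.999844101257622 [ 0.4507 -0.323   0.0131]
0.04991311875296969 [-1.0143 -0.417  -1.917 ] 7.45
```

View pics/g.png

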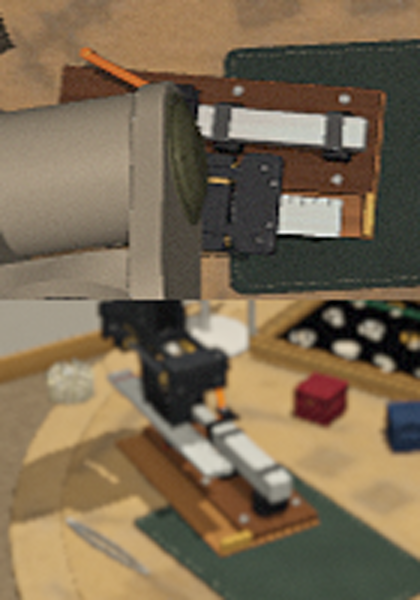

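It's held at 50 mm, level, and parallel to the ledge. Next: lower it, press it against the board, then slide it to the stop.

```bash
python3 - <<'E'
from h import *
s=np.load("s.npy")
def st():
    p=manip.current_position();c,n=np.cos(s[2]),np.sin(s[2]);d=(p-np.r_[s[:2],0])*1000
    return np.array([c*d[0]+n*d[1],-n*d[0]+c*d[1],d[2]])
manip.movel(w(s,[-69,-13,34])[0],.12)
print("down",manip.movel(w(s,[-69,-13,17])[0],.03,guard=3),st(),manip.current_wrist_force())
p=st();z=p[2]+.3
print("x",manip.movel(w(s,[-50,p[1],z])[0],.03,guard=6),st(),manip.current_wrist_force())
p=st()
print("y",manip.movel(w(s,[p[0]-.3,-45,z])[0],.03,guard=6),st(),manip.current_wrist_force())
p=st()
print("x2",manip.movel(w(s,[p[0]+8,p[1],z])[0],.02,guard=8),st(),manip.current_wrist_force())
print(manip.current_wrist_torque(),manip.current_opening(),manip.current_time())
E
```

```text
down True [-68.9757 -13.0005  20.6262] [ 0.3772 -0.641   1.1553]
x True [-68.976  -12.9881  20.633 ] [-1.0162 -0.2033  4.7747]
y True [-69.0347 -22.8229  20.606 ] [0.8947 3.375  2.9338]
x2 True [-69.0406 -22.8174  20.6088] [-0.6941  0.5995  4.8703]
[-0.0229  0.2864  0.0011] 0.04988779979932248 9.75
```

```bash
cat >> h.py <<'E'
def st(s):
    p=manip.current_position();c,n=np.cos(s[2]),np.sin(s[2]);d=(p-np.r_[s[:2],0])*1000
    return np.array([c*d[0]+n*d[1],-n*d[0]+c*d[1],d[2]])
E
python3 - <<'E'
from h import *
s=np.load("s.npy")
p=st(s); z=p[2]+1
manip.movel(w(s,[p[0],p[1]+3,z])[0],.03); manip.wait(.2)
print(st(s),manip.current_wrist_force())
print("x",manip.movel(w(s,[-50,p[1]+3,z])[0],.025,guard=7),st(s),manip.current_wrist_force())
print(manip.current_wrist_torque(),manip.current_time())
E
```

```text
[-69.213  -19.9221  21.4155] [-0.4645 -0.2599 -1.2832]
x True [-59.992  -19.9019  21.062 ] [-0.1711  0.6482 -1.426 ]
[-0.0174  0.1663  0.0138] 10.6833
```

```bash
python3 - <<'E'
from h import *
s=np.load("s.npy")
p=st(s); z=21.5
print("y",manip.movel(w(s,[p[0]-.5,-40,z])[0],.025,guard=7),st(s),manip.current_wrist_force())
p=st(s)
print("x",manip.movel(w(s,[-50,p[1],z])[0],.02,guard=7),st(s),manip.current_wrist_force())
p=st(s)
print("z",manip.movel(w(s,[p[0]-.1,p[1],17])[0],.02,guard=4),st(s),manip.current_wrist_force())
manip.release();print(manip.current_time())
manip.movel(w(s,[p[0],p[1],100])[0],.2)
manip.movel(w(s,[p[0]-20,p[1]-190,150])[0],.4)
a=manip.get_image("top")[:,:,::-1];cv2.imwrite("pics/p0.png",a)
cv2.imwrite("pics/p.png",cv2.resize(a[195:280,165:300],None,fx=5.9,fy=5.9,interpolation=cv2.INTER_CUBIC))
print(manip.current_time())
E
```

```text
y True [-60.3985 -22.8677  20.8634] [1.1695 3.3482 0.3824]
x True [-60.1736 -22.8322  20.6852] [-0.1127 -0.1764  4.5491]
z True [-59.5944 -22.8585  19.6192] [ 0.5933 -0.4236  3.133 ]
12.1917
13.4333
```

View pics/p.png

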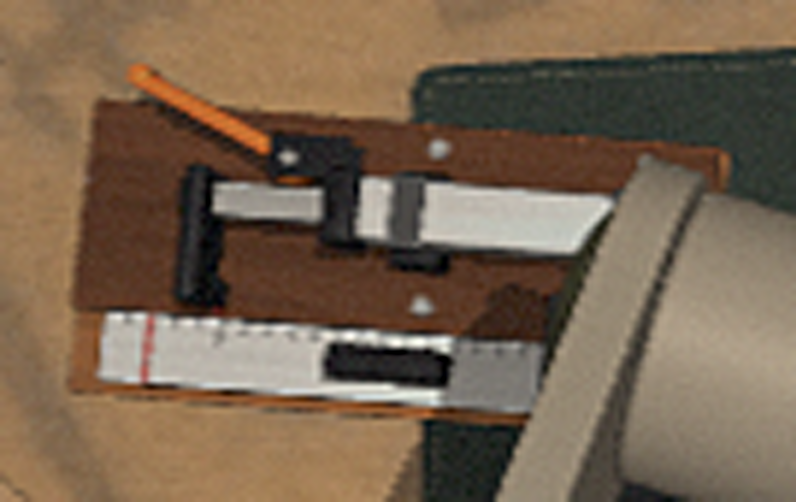

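The straightedge lies on the ledge beside the board, with the red line at (150,345). The stop contact put the stand's y at +2.2 mm from my fit. I'll correct for that, then nudge the front face and ridge end to square it up and seat it.

```bash
python3 - <<'E'
from h import *
s=np.load("s.npy"); d=w(s,[0,2.15,0])[0]; s[:2]=d[:2]; np.save("s2.npy",s)
manip.clamp(10)
o=ori(s[2]-np.pi/2)
def push(a,b,g,v=.03):
    manip.movel(w(s,a)[0],.3)
    r=manip.movel(w(s,b)[0],v,guard=g); print(r,st(s),manip.current_wrist_force())
manip.movel(w(s,[-98,-100,40])[0],.35)
for y in(-100,60):
    push([-93,y,12.5],[-70,y,12.5],6); p=st(s); manip.movel(w(s,[-95,y,12.5])[0],.1)
manip.movel(w(s,[-90,40,65])[0],.3)
manip.movel(w(s,[-60,28,65])[0],.3)
push([-60,28,28],[-60,-10,28],6); p=st(s); manip.movel(w(s,[-60,p[1]+5,28])[0],.1)
manip.movel(w(s,[-60,p[1]+5,110])[0],.4)
manip.release()
print(manip.current_time())
E
```

```text
True [ -85.5514 -100.1025   12.7669] [-0.6888  0.2186  0.7344]
True [-84.9197  59.065   12.0776] [-1.6321  0.0955  1.2043]
True [-59.936   14.6675  28.2591] [1.7972 5.1001 1.812 ]
21.0833
```

```bash
python3 - <<'E'
from h import *
s=np.load("s2.npy")
o=ori(s[2])
manip.move_ptp(w(s,[8.5,26,110])[0],o)
print(manip.current_time())
print(manip.movel(w(s,[8.5,26,41])[0],.12,guard=8),st(s))
manip.wait(.2);f0=manip.current_wrist_force()
print(manip.movel(w(s,[8.5,50,41])[0],.012,guard=2.2),st(s),manip.current_wrist_force()-f0)
p=st(s);np.save("c.npy",p)
manip.wait(.2);print(st(s),manip.current_wrist_force()-f0,manip.current_time())
E
```

```text
22.5
False [ 8.883  26.1226 41.6436]
True [ 8.0336 35.1725 40.5168] [-0.9144  0.9318 -0.3388]
[ 8.0507 34.9548 40.2597] [-0.8685  0.879   0.3403] 24.6
```

```bash
python3 - <<'E'
from h import *
s=np.load("s2.npy")
f0=manip.current_wrist_force()
for y in(38,65):
    manip.movel(w(s,[7.5,y,41])[0],.03);manip.wait(.15);print(st(s),manip.current_wrist_force())
a=manip.get_image("top")[:,:,::-1];b=manip.get_image("scene")[:,:,::-1]
cv2.imwrite("pics/l.png",np.vstack([cv2.resize(a[215:270,160:230],(560,440),interpolation=cv2.INTER_CUBIC)]))
cv2.imwrite("pics/ls.png",cv2.resize(b[180:255,240:340],(800,600),interpolation=cv2.INTER_CUBIC))
print(manip.current_time())
E
```

```text
[ 7.5028 37.8297 40.8878] [ 0.6141 -2.6958 -1.7727]
[ 7.4793 64.8988 41.0334] [ 1.0825 -4.4319 -2.403 ]
26.3083
```

View pics/l.png

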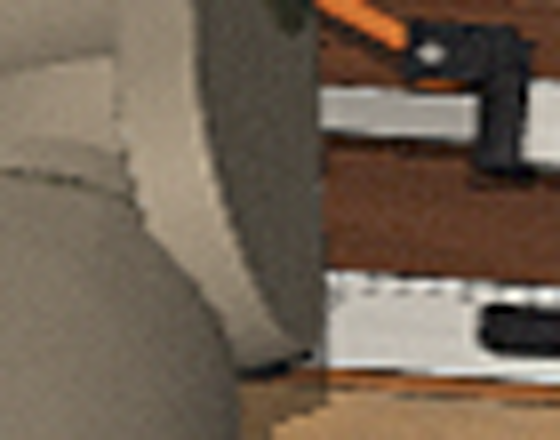

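The arm hides the pointer in the top view, so I'll try the scene camera.

View pics/ls.png

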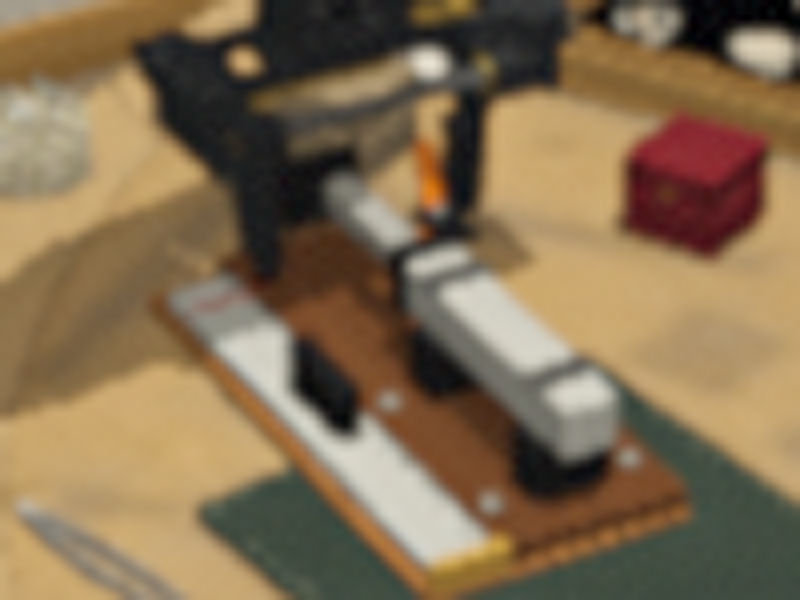

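The straightedge is flush and against the brass stop, but a finger hides the pointer. The lever is still open, so I'll back off and find the plate contact exactly with small force steps, then push out by a measured 30 mm.

```bash
python3 - <<'E'
from h import *
s=np.load("s2.npy")
manip.movel(w(s,[7.5,32.5,41])[0],.05);manip.wait(.2)
yv=w(s,[0,1000,0])[0]-w(s,[0,0,0])[0]
for y in np.arange(33.5,38.1,.5):
    manip.movel(w(s,[7.5,y,41])[0],.01)
    F=[];Y=[]
    for k in range(6):
        manip.wait(.03);F.append(manip.current_wrist_force()@yv);Y.append(st(s)[1])
    print("%.1f y %.2f F %.2f sd %.2f"%(y,np.mean(Y),np.mean(F),np.std(F)))
print(manip.current_time())
E
```

```text
33.5 y 33.54 F -0.30 sd 0.31
34.0 y 34.01 F 0.17 sd 0.39
34.5 y 34.51 F -0.21 sd 0.32
35.0 y 35.00 F -0.15 sd 0.56
35.5 y 35.50 F 0.02 sd 0.31
36.0 y 35.89 F -1.39 sd 0.27
36.5 y 36.41 F -3.41 sd 0.45
37.0 y 37.03 F -2.94 sd 0.33
37.5 y 37.53 F -2.63 sd 0.43
38.0 y 38.02 F -2.91 sd 0.21
31.8083
```

Contact is at TCP y = 36.0 to 36.2, which matches a 9 mm finger half-width. The target is therefore y ≈ 66.15.

```bash
python3 - <<'E'
from h import *
s=np.load("s2.npy")
manip.movel(w(s,[7.0,66.15,41])[0],.03);manip.wait(.3)
print(st(s),manip.current_wrist_force())
manip.clamp(15)
for k in range(2):
    print(st(s),manip.current_wrist_force(),manip.current_wrist_torque(),manip.current_opening(),manip.current_finger_force(),manip.current_time());manip.wait(.3)
b=manip.get_image("scene")[:,:,::-1]
cv2.imwrite("pics/m.png",cv2.resize(b[180:255,240:340],(800,600),interpolation=cv2.INTER_CUBIC))
E
```

```text
[ 7.0744 66.1584 41.0534] [ 2.8383 -3.8735 -0.4632]
[ 1.1724 66.5378 39.8767] [-23.3994  -0.8438  11.705 ] [-0.0506  4.0997  0.437 ] 0.07233064283425886 15.94708465563599 33.675
[ 1.1529 66.5315 39.8772] [-24.1126  -0.0011  12.7571] [-0.1171  4.0758  0.3746] 0.07210484570646189 15.944880143506452 33.975
```

View pics/m.png

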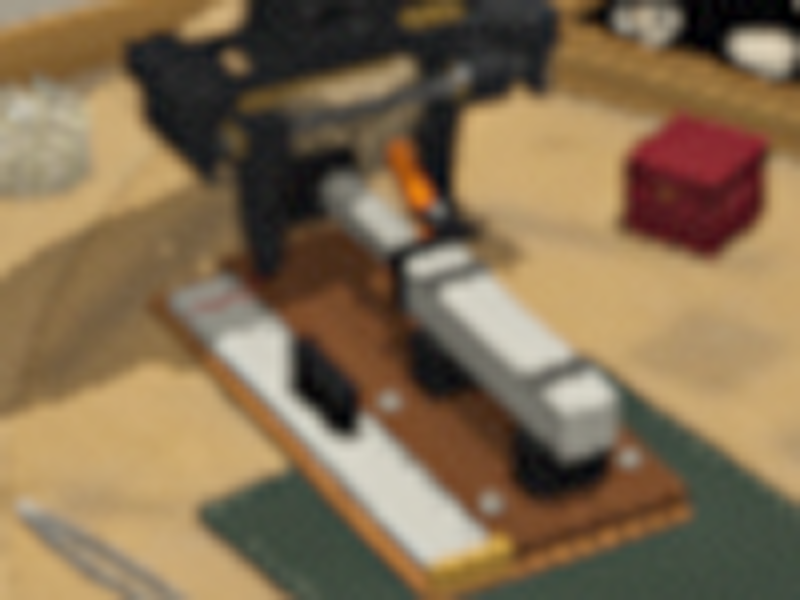

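The clamp stalled at 72 mm with -24 N in x and an upward force. The left fingertip, at z 41, has caught on something at x ≈ -35, most likely the pointer post under the plate (which starts at z 44). The leg is still held, so I'll open, raise the fingers above the plate's lower edge and squeeze again.

```bash
python3 - <<'E'
from h import *
s=np.load("s2.npy")
def rep(): print(st(s),manip.current_wrist_force(),manip.current_opening(),manip.current_time())
manip.release();rep()
manip.movel(w(s,[7.0,66.15,50])[0],.04);manip.wait(.15);rep()
manip.clamp(8);rep()
E
```

```text
[ 7.1807 66.0588 40.9491] [ 1.1077 -3.6531 -1.0886] 0.0881129784414907 34.7583
[ 7.1006 66.2333 50.3658] [-0.5126 -4.4091  2.3826] 0.0877245507088745 35.2833
[ 3.6352 66.2987 49.3271] [-16.2803  -3.8225   9.1728] 0.07799374864538812 35.675
```

It stalled at the same x, even at this height, so something at x ≈ -35 stops the left finger from sliding inward. I'll re-enter with the left finger close beside the bar (TCP x = 32), push from there, then close on the bar while walking the tool back to centre.

```bash
python3 - <<'E'
from h import *
s=np.load("s2.npy")
def rep(): print(st(s),manip.current_wrist_force(),manip.current_opening(),manip.current_time())
manip.release()
manip.movel(w(s,[7,28,95])[0],.25)
manip.movel(w(s,[31.5,27,92])[0],.2)
print(manip.movel(w(s,[31.5,27,44])[0],.15,guard=8));rep()
manip.movel(w(s,[31.5,32.5,44])[0],.05);manip.wait(.15)
print(manip.movel(w(s,[31.5,45,44])[0],.015,guard=2.2));rep()
E
```

```text
False
[31.1934 27.3625 44.2581] [-0.2486  1.1103  0.2065] 0.088153211073478 37.1583
True
[31.4262 34.599  43.7468] [ 0.655  -2.9176  2.3159] 0.08829525837821665 37.9417
```

```bash
python3 - <<'E'
from h import *
s=np.load("s2.npy")
yv=w(s,[0,1000,0])[0]-w(s,[0,0,0])[0]
for y in (34.6,35.2,35.8,36.4):
    manip.movel(w(s,[31.5,y,44])[0],.02);F=[];Y=[]
    for k in range(5): manip.wait(.03);F.append(manip.current_wrist_force()@yv);Y.append(st(s)[1])
    print("%.1f y %.2f F %.2f"%(y,np.mean(Y),np.mean(F)))
print(manip.current_time())
E
```

```text
34.6 y 34.36 F -3.28
35.2 y 35.19 F -2.89
35.8 y 35.85 F -2.41
36.4 y 36.45 F -2.33
39.6083
```

```bash
python3 - <<'E'
from h import *
s=np.load("s2.npy")
yv=w(s,[0,1000,0])[0]-w(s,[0,0,0])[0]
manip.movel(w(s,[31.5,32.4,44])[0],.05)
for y in (32.8,33.3,33.8,34.3):
    if y>32.8: manip.movel(w(s,[31.5,y,44])[0],.02)
    F=[];Y=[]
    for k in range(4): manip.wait(.02);F.append(manip.current_wrist_force()@yv);Y.append(st(s)[1])
    print("%.1f y %.2f F %.2f"%(y,np.mean(Y),np.mean(F)))
    if np.mean(F)<-2.2: break
print(manip.current_time())
E
```

```text
32.8 y 32.55 F -0.01
33.3 y 33.44 F 0.29
33.8 y 33.82 F 0.40
34.3 y 34.28 F 0.05
40.875
```

Here contact is at y ≈ 34.4, so the plate's outer end is set back about 1.7 mm, which explains the snag. The target from this side is y = 64.4.

```bash
python3 - <<'E'
from h import *
s=np.load("s2.npy")
def rep(): print(st(s),manip.current_wrist_force(),manip.current_opening(),manip.current_time())
manip.movel(w(s,[31.5,64.4,44])[0],.035);manip.wait(.1);rep()
manip.clamp(8);rep()
manip.movel(w(s,[7.5,64.4,44])[0],.03);rep()
E
```

```text
[31.5862 64.2491 44.003 ] [ 1.3755 -3.3245 -0.7851] 0.08828969107830102 41.9833
[27.9435 64.5154 43.2594] [-15.747   -2.0832   6.5293] 0.06836622006599832 42.5167
[ 7.9789 64.8018 43.8021] [ 5.7408  1.3069 -6.0344] 0.02838371065144123 43.4667
```

```bash
python3 - <<'E'
from h import *
s=np.load("s2.npy")
def rep(): print(st(s),manip.current_wrist_force(),manip.current_opening(),manip.current_time())
manip.wait(.2);rep()
manip.clamp(15);rep()
y=st(s)[1]
manip.movel(w(s,[8.2,64.4,44])[0],.02);manip.wait(.3);rep()
b=manip.get_image("scene")[:,:,::-1]
cv2.imwrite("pics/n.png",cv2.resize(b[180:255,240:340],(800,600),interpolation=cv2.INTER_CUBIC))
E
```

```text
[ 7.9827 64.8229 43.7937] [ 4.7878  2.6897 -6.1014] 0.028362895464679315 43.6667
[ 7.9331 64.8125 43.7905] [ 4.7719  2.4233 -6.2304] 0.028201882184812378 43.8833
[ 7.9159 64.744  43.7594] [ 1.5871  5.2028 -6.8511] 0.028560570057443734 44.4333
```

View pics/n.png

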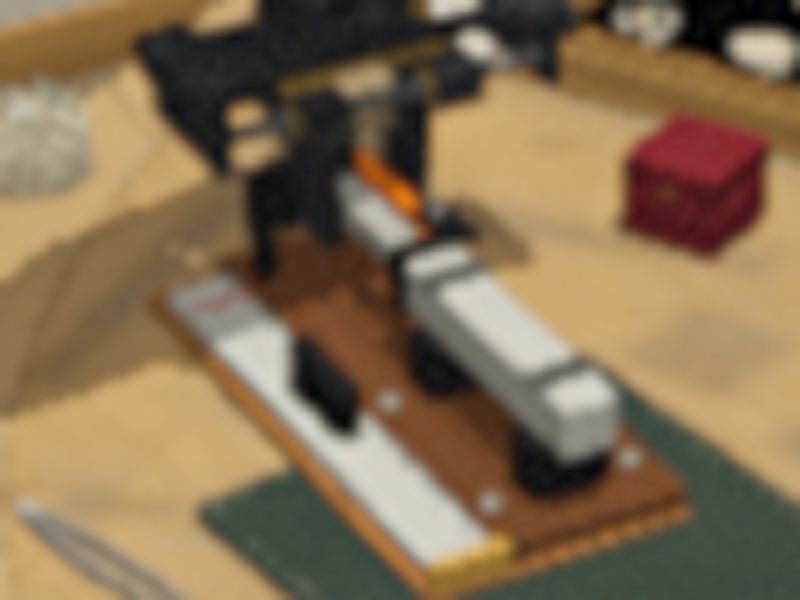

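The lever is shut (28.5 mm across, lying along the bar) and the leg is held. I've used all my pictures, so I'll check the pointer numerically by comparing red pixels with the predicted positions.

```bash
python3 - <<'E'
from h import *
s=np.load("s2.npy")
P=[(-45,80,16),(-75,80,16),(-44,80,21),(-44,77,21),(-44,83,21)]
print((proj(w(s,P),"scene")-[240,180])*8)
im=cv2.imread("pics/n.png").astype(int)
for nm,(y0,y1,x0,x1) in dict(a=(240,330,170,300)).items():
    sub=im[y0:y1,x0:x1];red=sub[:,:,2]-(sub[:,:,1]*0.5+sub[:,:,0]*0.5)
    # redness: g-b small, r high
    m=(sub[:,:,2]-sub[:,:,1]>25)&(abs(sub[:,:,1]-sub[:,:,0])<12)
    for y in range(0,90,6): print(y0+y,''.join('#' if v else '.' for v in m[y,::2]))
E
```

```text
[[238.7627 291.5414]
 [178.919  308.9702]
 [240.2416 281.5631]
 [243.2125 284.5375]
 [237.2781 278.596 ]]
240 .................................................................
246 .................................................................
252 .................................................................
258 .................................................................
264 .................................................................
270 .................................................................
276 .................................................................
282 .............................................#...................
288 .....................................##..........................
294 .....................................####........................
300 .................................................................
306 .................................................................
312 .................................................................
318 .................................................................
324 .................................................................
```

```bash
python3 - <<'E'
from h import *
s=np.load("s2.npy")
print(st(s),manip.current_wrist_force(),manip.current_opening(),manip.current_time())
print(manip.hand_in())
E
```

```text
[ 7.9284 64.7476 43.7734] [ 1.9296  5.1124 -6.5081] 0.027999109757457185 44.4833
the job is handed in; nothing more can be done
None
```

I handed the job in at 44.5 s with the straightedge seated against the board and stop, the leg held about 30.3 mm out (target 30 mm) and the lever squeezed shut; a finger hid the pointer, so its alignment with the red line rests on contact measurement, not sight, and the leg was let back in and re-pushed twice before the lever was shut.

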